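# Close the sample chamber of the bench reader

### The job

The cover of the bench reader's sample chamber lies loose on the table. Pick it up by its grip rib, set it into the sloping chamber frame and let go while it still stands proud on its two stiff catches; then press its left and right ends down until both catches are fully in and the cover is seated flush all round. Leave the other things on the table where they are.

Things in the scene. Friction and masses are not known exactly. Their poses are not given: they have to be found in the camera images.
- cover_centre (a point): Loose grey cover: plate 80 (x) x 150 (y) x 18 mm thick, with a grip rib on the middle of its upper face, 56 mm long along x, 16 mm wide (grasp across y), 30 mm high; 48 mm tall in all, 0.15-0.3 kg. Point: on its middle axis, 24 mm above the underside, 6 mm above the plate's upper face, in the rib's foot. z points out of the rib side. Half-turn symmetric. Starts flat on the table, rib up.
- cover: The same cover; origin at the middle of its underside, axes as for cover_centre. Its two ribbed thumb areas, where it is pressed, are centred 53 mm either side of the middle along y, on the plate's upper face (18 mm above the underside).
- seat: Chamber frame on the 35 degree slope of the fixed white reader. Origin: its middle, on the ledge the cover's underside meets when home, 100 mm above the table. x uphill, y along it (left seen from the low front), z square out of the slope, towards the low front. Opening 86 (x) x 156 (y) mm, straight walls to z = 12 mm, then bevelled wider to 19 mm. Home: cover axes parallel, cover_centre at z = 24 mm.
- lamp_bar (a point): Middle of the lamp bar fixed over the frame: 26 x 190 mm, along the frame's y, 285 to 311 mm above the table, 20 mm behind the vertical through the frame's middle, carried by two 12 mm posts 70 mm behind that vertical and 120 mm to either side. It blocks a vertical tool: come in square to the slope, leaning back from the low front. Axes: x level towards the back, z up.
- catch_left (a joint): Travel (m) of the steel catch under the cover's left (+y) end, centred at y = +60 mm in the frame, 58 x 13 mm: 0 = standing proud, its top 8 mm above the ledge; 0.008 = fully in, level with the ledge. It moves square to the slope against a steady 7 N and stays where left. The cover's weight does not sink the catches; pressing one end takes 8 to 10 N.
- catch_right (a joint): The same for the catch at the right (-y) end, at y = -60 mm in the frame.
- petri: clear round dish with lid, 64 mm across, 16 mm tall, loose; origin under its centre
- wash_bottle: white wash bottle, 65 x 96 x 182 mm, upright and loose; origin under its centre
- slide_box: grey shut slide box, 96 x 62 x 26 mm, loose; origin under its centre

How it is judged:
By the outcome, as a careful person would: the job done as asked, in the order asked, and still so for the second after the job is handed in, with the robot touching nothing.
It also fails if it takes over 51 s, if anything falls off the work surface, if the arm or the gripper's body presses on something with over 40 N, if the wrist force passes 120 N, or if a joint passes its speed limit or range.

### The arm

A 6-joint arm with a two-finger parallel gripper is mounted at the origin on the work surface; the furniture and walls round the work are solid. World frame = base frame: x ahead of the robot, y to its left, z up, the work surface at z = 0. Lengths are in m, angles in rad, forces in N, time in s.
With the tool pointing down it reaches from about 0.3 to 0.875 m from the base axis. Payload 6.4 kg.
Tool frame: the origin (TCP) lies midway between the tips of the shut fingers; the grasp point (between the pads) lies bot.hold_point_z behind it (bot.hold_point_z is the distance from the TCP to the grasp point, in m); z points along the fingers, y is the line along which they close (so a half turn about z gives the same grasp; the last joint's range is limited). The gripper opens to 88 mm and grips with 3 to 60 N. Pads are 18 mm wide; open, the fingers measure 123 mm over their backs; the gripper's body (75 mm by 187 mm) begins 45 mm behind the grasp point.
Start: joints at [0.992, 0.181, 1.607, -0, 1.354, -0.206], TCP at [0.209, 0.536, 0.239] pointing down, gripper open.
Joint ranges: [-2.99, 2.99], [-0.89, 2.07], [0.3, 2.58], [-1.14, 4.28], [0, 2.63], [-3.12, 3.12]. Speed limits (rad/s): [2.57, 2.57, 3.01, 3.14, 3.14, 3.14].

### API

Orientations are given as a rotation vector (axis times angle).
In Python, from plant import monitor, imaging, order, bot gives the robot as it stands.
- The arm moves only by the tool jog_arm, never from a script. Its argument "motion" is a list of rows, each an object with "claw": the opening, from -1 (shut) to 1 (fully open), so that 0 is half open; "delta_pos": the shift along the world's x, y, z in m, a list of three; "yaw": the turn about the world's z in rad. In form: [{"claw": claw, "delta_pos": [x, y, z], "yaw": yaw}, ...]. A call has 1 to 10 rows; each row shifts and turns the commanded pose from where the row before left it; what a row does not reach is not made up. A row lasts 1/8 s, in which the tool goes at most 62.5 mm and 10.7 degrees, less where a joint would pass 70% of its speed; a pose out of reach is approached as far as the arm can. A call is refused whole if a number of a shift passes 0.0625 or a number of a turn 0.188, either way. A call with a gripper value outside its range is refused whole. The fingers move at their own pace and stop on an object; the grip force is fixed at half the most. Time passes only in rows, so rows that do not move let the fingers close. It gives the time, the measured TCP pose, the force, the opening and the grip force at its end, in the units of the state.
- monitor.get_obs(): the state, without advancing time (a new reading comes with each control period).
- imaging.capture(name): name is "scene" or "top" or "wrist"; returns the picture (400x640x3 uint8, blue, green, red); there is no depth.
- imaging.get_calibration(name): a dict with "intrinsics" (3x3 intrinsics, pixels), "R" (3x3) and "t" (3): a world point X has camera coordinates R X + t; the wrist camera has in their place "T_tool_cam" (4x4, takes a point from camera to tool coordinates, whose origin is the TCP and whose axes are the flange's). Camera axes: x right, y down, z forward; pixel columns grow to the right and rows downward; lengths in m; the calibration is good to about 2 mm. A picture is of the moment at which its call begins: read the wrist's pose just before it. get_calibration takes no time and is no camera call.
- order.hand_in(): hands the job in; it is judged then, once.
The state is a dict: "time_s": time; "qpos": joint angles; "dq": joint speeds; "joint_efforts": joint torques, N m; "position": TCP position; "tool_rot": TCP orientation; "contact_force": force on the tool from outside, world axes, zero at the start; "wrist_torque": the same for the moment, N m; "grip_width": opening from 0.0 (shut) to 1.0 (fully open); "grip_force": force on a finger pad.
Only numpy, scipy, OpenCV 4.12 (cv2) and the standard library are available. Lean on these libraries where they do the work, as an engineer would, in place of code of your own. Each camera call takes 0.05 s, during which the arm holds its last target. There are 200 camera calls.

## Working session

There is one attempt and no reset: what is moved stays moved. The work goes in short steps, Python scripts to look and compute and a tool call to move; the robot and the scene stay as the last step left them, time stands still between calls to the robot, and variables do not carry over. Pictures are saved under pics/ and viewed, at most 10 in all, crops included, and the job is handed in when it is done.

Besides the shell and the picture viewer there is one more tool, called after "Request:" as name(argument=value, ...), one argument or row to a line, values as JSON. jog_arm: Moves the arm, as the interface text tells. Its arguments: {"type":"object","properties":{"motion":{"type":"array","items":{"type":"object","properties":{"claw":{"type":"number"},"delta_pos":{"type":"array","items":{"type":"number"}},"yaw":{"type":"number"}}}}},"required":["motion"]}

```bash
mkdir -p pics; ls
python3 - <<'E'
from plant import monitor,imaging,order,bot
import cv2
print(monitor.get_obs(), bot.hold_point_z, [a for a in dir(bot) if a[0]!='_'])
for n in("scene","top"):
    cv2.imwrite(f"pics/{n}0.png",imaging.capture(n)); c=imaging.get_calibration(n); print(n,c)
print(imaging.get_calibration("wrist"))
E
```

```text
pics
{'time_s': 0.0, 'qpos': array([ 9.91711119e-01,  1.81518070e-01,  1.60800640e+00, -3.69348359e-06,
        1.35377292e+00, -2.06322367e-01]), 'dq': array([ 0.00045156, -0.00065644,  0.00157985,  0.00024131, -0.00010437,
       -0.00089702]), 'joint_efforts': array([ 4.13421221e-04, -4.33878386e+01, -3.41837704e+01,  7.02329795e-02,
        3.85080418e-02, -1.47080600e-04]), 'position': array([0.20911   , 0.53506037, 0.23782382]), 'tool_rot': array([-5.82028648e-01, -3.08654552e+00,  2.47561109e-03]), 'contact_force': array([-0.1026512 ,  0.38455839,  0.29353362]), 'wrist_torque': array([ 0.00511082,  0.00675478, -0.03967815]), 'grip_force': 0.0, 'grip_width': 1.000610275287325} 0.0187 ['Unreachable', 'hold_point_z']
scene {'intrinsics': array([[421.40750658,   0.        , 319.41123068],
       [  0.        , 421.40750658, 198.22954851],
       [  0.        ,   0.        ,   1.        ]]), 'R': array([[ 0.62485282, -0.78047705,  0.02036011],
       [-0.46652805, -0.39416026, -0.79182653],
       [ 0.62602758,  0.48527648, -0.61040659]]), 't': array([-0.21913031,  0.39850221,  0.9
[... 211 characters left out ...]
-0.99989585, -0.01304003],
       [-0.99711767, -0.0051807 , -0.07569356],
       [ 0.07561812,  0.01347061, -0.99704586]]), 't': array([0.09496061, 0.48657499, 1.17600398])}
{'intrinsics': array([[298.90400074,   0.        , 317.63730601],
       [  0.        , 298.90400074, 200.95107393],
       [  0.        ,   0.        ,   1.        ]]), 'T_tool_cam': array([[ 9.57822982e-04, -9.66244952e-01, -2.57623320e-01,
         6.71330960e-02],
       [ 9.99998919e-01,  1.21289474e-03, -8.31180486e-04,
         4.04214760e-04],
       [ 1.11559392e-03, -2.57622246e-01,  9.66245069e-01,
        -1.45242256e-01],
       [ 0.00000000e+00,  0.00000000e+00,  0.00000000e+00,
         1.00000000e+00]])}
```

View pics/scene0.png

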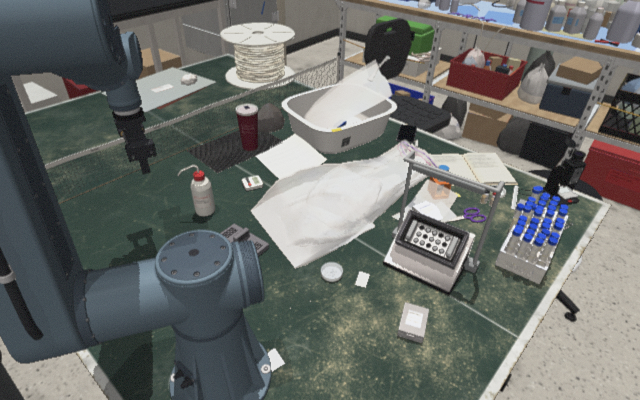

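View pics/top0.png

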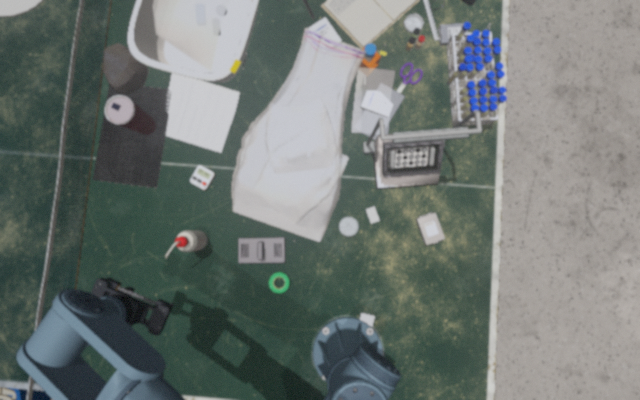

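Run:
```python
import cv2,numpy as np
t=cv2.imread("pics/top0.png"); s=cv2.imread("pics/scene0.png")
f=lambda im,x,y,w,h,k:cv2.resize(im[y:y+h,x:x+w],None,fx=k,fy=k,interpolation=cv2.INTER_CUBIC)
a=f(t,230,230,64,40,6); b=f(t,360,110,96,80,4); c=f(s,380,140,130,150,3)
o=np.zeros((570,784,3),np.uint8); o[:240,:384]=a; o[240:560,:384]=b; o[:450,390:780]=c
cv2.imwrite("pics/crop0.png",o)
```

```text
(no output)
```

View pics/crop0.png

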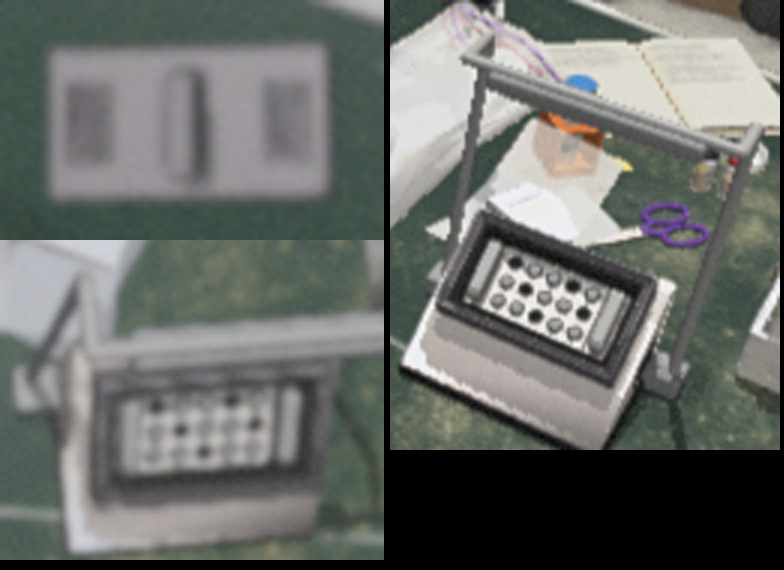

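```bash
cat > h.py <<'E'
import numpy as np
from plant import monitor,imaging,order,bot
from scipy.optimize import least_squares
from scipy.spatial.transform import Rotation as Ro
C={n:imaging.get_calibration(n) for n in("scene","top")}
def proj(n,X):
    c=C[n]; p=(np.atleast_2d(X)@c["R"].T+c["t"])@c["intrinsics"].T; return p[:,:2]/p[:,2:]
def unproj(n,uv,z):
    c=C[n]; d=c["R"].T@np.linalg.solve(c["intrinsics"],[uv[0],uv[1],1]); o=-c["R"].T@c["t"]; return o+d*(z-o[2])/d[2]
def wcam():
    o=monitor.get_obs(); T=np.eye(4); T[:3,:3]=Ro.from_rotvec(o["tool_rot"]).as_matrix(); T[:3,3]=o["position"]
    W=np.linalg.inv(T@imaging.get_calibration("wrist")["T_tool_cam"])
    C["wrist"]=dict(intrinsics=imaging.get_calibration("wrist")["intrinsics"],R=W[:3,:3],t=W[:3,3])
def seatR(yaw): return (Ro.from_euler('z',yaw)*Ro.from_euler('y',-35,degrees=True)).as_matrix()
E
python3 - <<'E'
from h import *
c=[unproj("top",p,.018) for p in [(238,237.5),(284.5,237.2),(285,263.2),(238.3,263.3)]]
print(np.round(c,4),np.mean(c,0)); d=c[0]-c[1]+c[3]-c[2]; print("yaw",np.arctan2(-d[0],d[1]))
L=np.array([[0,.06,.008],[0,-.06,.008]])
obs={"top":[(393.25,159.25),(431.75,156)],"scene":[(412.3,230),(451.7,246.7)]}
f=lambda p:np.concatenate([(proj(n,np.array([p[0],p[1],.1])+L@seatR(p[2]).T)-obs[n]).ravel() for n in obs])
r=least_squares(f,[.6,-.1,0]); print(r.x,r.fun)
E
```

```text
[[0.3631 0.3536 0.018 ]
 [0.3651 0.203  0.018 ]
 [0.2819 0.2003 0.018 ]
 [0.2805 0.3508 0.018 ]] [0.32264579 0.27689365 0.018     ]
yaw 0.011231638306186075
[ 0.61118281 -0.19143859  0.0790217 ] [-0.21950149  0.80705621  0.90593014  1.10706216 -0.41686777 -1.65672344
  1.02371248 -1.22066326]
```

Request:
jog_arm(
  motion=[
    {"claw": 1,"delta_pos": [0.02,-0.05,0.06],"yaw": 0.06},
    {"claw": 1,"delta_pos": [0.02,-0.05,0.06],"yaw": 0.06},
    {"claw": 1,"delta_pos": [0.02,-0.05,0.06],"yaw": 0.06},
    {"claw": 1,"delta_pos": [0.02,-0.05,0.06],"yaw": 0.06},
    {"claw": 1,"delta_pos": [0.02,-0.04,0.06],"yaw": 0.06},
    {"claw": 1,"delta_pos": [0.015,-0.02,0.06],"yaw": 0.06},
  ],
)

```text
time_s: 0.85
position: [0.3026, 0.3262, 0.5337]
tool_rot: [-0.019, -3.141, 0.001]
contact_force: [0.6, 0.6, -0.3]
grip_width: 1.0
grip_force: 0.0
```

Request:
jog_arm(
  motion=[
    {"claw": 1,"delta_pos": [0,0,0.06]},
    {"claw": 1,"delta_pos": [0,0,0.06]},
    {"claw": 1,"delta_pos": [0,0,0.06]},
    {"claw": 1,"delta_pos": [0,0,0.06]},
  ],
)

```text
schema error: expected keys claw, delta_pos, yaw
```

```bash
python3 -c "
from h import *
o=monitor.get_obs();print(o['qpos'],o['position'],o['tool_rot'])"
```

```text
[ 5.55137885e-01 -1.88952848e-01  1.39943215e+00 -2.01117546e-04
  1.93195002e+00 -1.00384953e+00] [0.30255185 0.32618906 0.53371491] [-1.86571814e-02 -3.14092882e+00  9.49345530e-04]
```

Request:
jog_arm(
  motion=[
    {"claw": 1,"delta_pos": [0,0,0.06],"yaw": 0},
    {"claw": 1,"delta_pos": [0,0,0.06],"yaw": 0},
    {"claw": 1,"delta_pos": [0,0,0.06],"yaw": 0},
    {"claw": 1,"delta_pos": [0,0,0.06],"yaw": 0},
    {"claw": 1,"delta_pos": [0,0,0.06],"yaw": 0},
  ],
)

```text
time_s: 1.48
position: [0.3025, 0.3277, 0.8218]
tool_rot: [0.02, 3.139, 0.002]
contact_force: [1.5, 0.4, 0.8]
grip_width: 1.002
grip_force: 0.0
```

```bash
python3 -c "
from h import *
o=monitor.get_obs();print(o['qpos'],o['position'],o['tool_rot'])"
```

```text
[ 5.57990614e-01  1.89217691e-01  3.73737766e-01  1.68752560e-04
  2.57608585e+00 -9.99910730e-01] [0.30247833 0.32768878 0.82177871] [2.00178246e-02 3.13942069e+00 2.26210080e-03]
```

Request:
jog_arm(
  motion=[
    {"claw": 1,"delta_pos": [0,0,0.06],"yaw": 0},
    {"claw": 1,"delta_pos": [0,0,0.06],"yaw": 0},
  ],
)

```text
time_s: 1.72
position: [0.284, 0.3058, 0.8526]
tool_rot: [0.02, 3.11, 0.045]
contact_force: [0.6, 0.2, 0.2]
grip_width: 1.003
grip_force: 0.0
```

```bash
python3 -c "
from h import *
o=monitor.get_obs();print(o['qpos'],o['position'],Ro.from_rotvec(o['tool_rot']).as_matrix()[:,2])"
```

```text
[ 0.52937839  0.17305666  0.30106441  0.01769454  2.62540721 -1.01274986] [0.28395412 0.30576942 0.85257928] [ 0.03182648  0.02873901 -0.99908015]
```

Request:
jog_arm(
  motion=[
    {"claw": 1,"delta_pos": [-0.03,-0.03,0.05],"yaw": 0},
    {"claw": 1,"delta_pos": [-0.03,-0.03,0.05],"yaw": 0},
    {"claw": 1,"delta_pos": [-0.03,-0.03,0.05],"yaw": 0},
    {"claw": 1,"delta_pos": [0,0,-0.03],"yaw": 0},
    {"claw": 1,"delta_pos": [0,0,-0.03],"yaw": 0},
  ],
)

```text
time_s: 2.35
position: [0.221, 0.2499, 0.8477]
tool_rot: [0.021, 2.963, 0.143]
contact_force: [-0.7, -0.3, 0.6]
grip_width: 0.999
grip_force: 0.0
```

```bash
python3 -c "
from h import *
o=monitor.get_obs();print(o['qpos'],o['position'],Ro.from_rotvec(o['tool_rot']).as_matrix()[:,2])"
```

```text
[ 0.48315674 -0.17188501  0.68006697  0.00387934  2.43400534 -1.07046815] [0.22101145 0.24986338 0.84772099] [ 0.17423684  0.09425736 -0.98018216]
```

Request:
jog_arm(
  motion=[
    {"claw": 1,"delta_pos": [0.01,0,-0.05],"yaw": -0.185},
    {"claw": 1,"delta_pos": [0.01,0,-0.05],"yaw": -0.185},
    {"claw": 1,"delta_pos": [0.01,0,-0.05],"yaw": -0.185},
    {"claw": 1,"delta_pos": [0.01,0,-0.05],"yaw": -0.185},
    {"claw": 1,"delta_pos": [0.01,0,0],"yaw": -0.185},
    {"claw": 1,"delta_pos": [0.01,0,0],"yaw": -0.185},
    {"claw": 1,"delta_pos": [0.01,0,0],"yaw": -0.185},
    {"claw": 1,"delta_pos": [0.01,0,0],"yaw": -0.185},
    {"claw": 1,"delta_pos": [0,0,0],"yaw": -0.185},
    {"claw": 1,"delta_pos": [0,0,0],"yaw": -0.185},
  ],
)

```text
time_s: 3.6
position: [0.3025, 0.2507, 0.6479]
tool_rot: [2.385, 1.759, -0.115]
contact_force: [-0.3, 0.3, 0.2]
grip_width: 0.999
grip_force: 0.0
```

Request:
jog_arm(
  motion=[
    {"claw": 1,"delta_pos": [0,0,0],"yaw": -0.185},
    {"claw": 1,"delta_pos": [0,0,0],"yaw": -0.185},
    {"claw": 1,"delta_pos": [0,0,0],"yaw": -0.185},
    {"claw": 1,"delta_pos": [0,0,0.03],"yaw": -0.185},
    {"claw": 1,"delta_pos": [0,0,0.03],"yaw": -0.185},
    {"claw": 1,"delta_pos": [0,0,0.03],"yaw": -0.185},
    {"claw": 1,"delta_pos": [0,0,0.03],"yaw": -0.18},
  ],
)

```text
time_s: 4.47
position: [0.302, 0.2505, 0.7688]
tool_rot: [3.039, -0.028, -0.254]
contact_force: [-0.2, -0.3, 0.3]
grip_width: 1.0
grip_force: 0.0
```

```bash
cat > st.py <<'E'
from h import *
o=monitor.get_obs(); M=Ro.from_rotvec(o['tool_rot']).as_matrix()
print(o['time_s'],np.round(o['qpos'],3),np.round(o['position'],4)); print(np.round(M,3),np.round(o['contact_force'],1),o['grip_width'],o['grip_force'])
E
python3 st.py
```

```text
4.475 [ 0.402  0.059  0.678 -0.033  2.595  1.964] [0.302  0.2505 0.7688]
[[ 0.986 -0.01  -0.167]
 [-0.026 -0.996 -0.09 ]
 [-0.165  0.093 -0.982]] [-0.2 -0.3  0.3] 0.9995338901397386 0.0
```

Request:
jog_arm(
  motion=[
    {"claw": 1,"delta_pos": [0,0.03,0.01],"yaw": 0},
    {"claw": 1,"delta_pos": [0,0.03,0.02],"yaw": 0},
    {"claw": 1,"delta_pos": [0,0.01,0.04],"yaw": 0},
    {"claw": 1,"delta_pos": [0,0,0.04],"yaw": 0},
  ],
)

```text
time_s: 4.97
position: [0.293, 0.3119, 0.7999]
tool_rot: [3.085, -0.018, -0.166]
contact_force: [-0.1, -0.5, 0.6]
grip_width: 1.002
grip_force: 0.0
```

```bash
python3 st.py
```

```text
4.975 [0.53  0.169 0.465 0.02  2.626 2.13 ] [0.293  0.3119 0.7999]
[[ 0.994 -0.009 -0.108]
 [-0.015 -0.999 -0.051]
 [-0.107  0.053 -0.993]] [-0.1 -0.5  0.6] 1.001778649983851 0.0
```

Request:
jog_arm(
  motion=[
    {"claw": 1,"delta_pos": [0.01,0,0.04],"yaw": 0},
    {"claw": 1,"delta_pos": [0.01,0,0.04],"yaw": 0},
    {"claw": 1,"delta_pos": [0.0,0,0.04],"yaw": 0},
  ],
)

```text
time_s: 5.35
position: [0.3032, 0.301, 0.8256]
tool_rot: [3.133, -0.024, -0.063]
contact_force: [-0.5, 0.1, -0.6]
grip_width: 1.0
grip_force: 0.0
```

```bash
python3 st.py
```

```text
5.35 [0.493 0.179 0.376 0.024 2.626 2.1  ] [0.3032 0.301  0.8256]
[[ 0.999 -0.015 -0.04 ]
 [-0.016 -1.    -0.008]
 [-0.04   0.009 -0.999]] [-0.5  0.1 -0.6] 0.9997939041688121 0.0
```

Request:
jog_arm(
  motion=[
    {"claw": 1,"delta_pos": [0,0,0.04],"yaw": 0},
    {"claw": 1,"delta_pos": [0.003,-0.004,-0.06],"yaw": 0.027},
    {"claw": 1,"delta_pos": [0.003,-0.004,-0.06],"yaw": 0},
    {"claw": 1,"delta_pos": [0.003,-0.004,-0.06],"yaw": 0},
    {"claw": 1,"delta_pos": [0.003,-0.004,-0.06],"yaw": 0},
    {"claw": 1,"delta_pos": [0.003,-0.004,-0.06],"yaw": 0},
    {"claw": 1,"delta_pos": [0.003,-0.004,-0.06],"yaw": 0},
    {"claw": 1,"delta_pos": [0,0,-0.06],"yaw": 0},
    {"claw": 1,"delta_pos": [0,0,-0.06],"yaw": 0},
    {"claw": 1,"delta_pos": [0,0,-0.06],"yaw": 0},
  ],
)

```text
time_s: 6.6
position: [0.3167, 0.2756, 0.3082]
tool_rot: [-3.135, -0.012, 0.026]
contact_force: [0.7, 0.6, 0.3]
grip_width: 0.995
grip_force: 0.0
```

```bash
python3 st.py
```

```text
6.6 [ 0.422 -0.235  1.873  0.013  1.516  1.984] [0.3167 0.2756 0.3082]
[[ 1.     0.007 -0.017]
 [ 0.007 -1.     0.006]
 [-0.017 -0.007 -1.   ]] [0.7 0.6 0.3] 0.9945943981263607 0.0
```

Run:
```python
from h import *
import cv2
wcam(); im=imaging.capture("wrist")
p=proj("wrist",np.array([[.3226,.2769,.048],[.3226,.2769,.018]])); print(p)
u,v=p[0].astype(int); x0,y0=max(u-130,0),max(v-90,0); print(x0,y0)
cv2.imwrite("pics/w1.png",cv2.resize(im[y0:y0+180,x0:x0+260],None,fx=3,fy=3,interpolation=cv2.INTER_CUBIC))
```

```text
[[318.22346555 162.71336229]
 [318.3047798  159.56726913]]
188 72
```

View pics/w1.png

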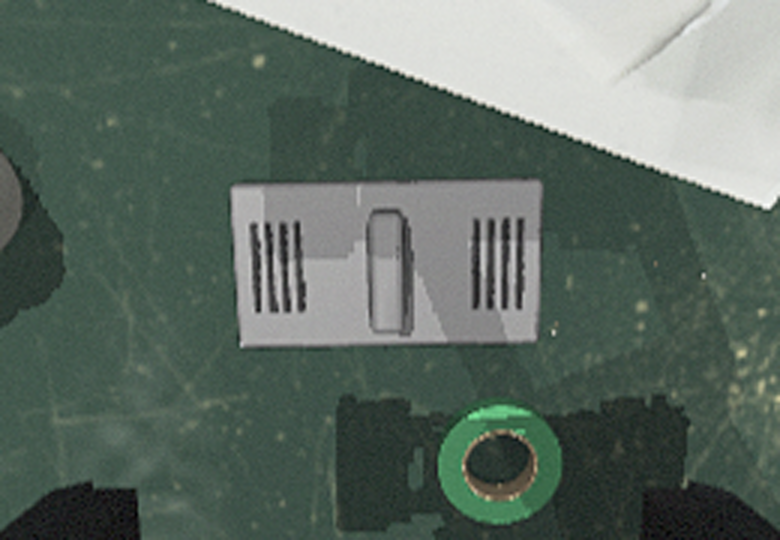

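Run:
```python
from h import *
wcam()
g=lambda x,y,z:unproj("wrist",(x/3+188,y/3+72),z)
c=np.array([g(*p,.018) for p in [(232,184),(543,181),(537,345),(241,347)]]); print(c.round(4),c.mean(0)); d=c[0]-c[1]+c[3]-c[2]; print(np.arctan2(-d[0],d[1]))
r=np.array([g(*p,.048) for p in [(369,211),(402,211),(403,332),(370,332)]]); print(r.round(4),r.mean(0))
```

```text
[[0.3519 0.3471 0.018 ]
 [0.3545 0.2032 0.018 ]
 [0.2764 0.2016 0.018 ]
 [0.2742 0.346  0.018 ]] [0.31422958 0.27449687 0.018     ]
0.01635351589398792
[[0.3431 0.283  0.048 ]
 [0.3432 0.2687 0.048 ]
 [0.2894 0.2676 0.048 ]
 [0.2893 0.2825 0.048 ]] [0.31623495 0.27546787 0.048     ]
```

Request:
jog_arm(
  motion=[
    {"claw": 0.3,"delta_pos": [0.0,0,-0.06],"yaw": 0.008},
    {"claw": 0.0,"delta_pos": [0,0,-0.06],"yaw": 0},
    {"claw": 0.0,"delta_pos": [0,0,-0.06],"yaw": 0},
    {"claw": 0.0,"delta_pos": [0,0,-0.06],"yaw": 0},
    {"claw": 0.0,"delta_pos": [0,0,-0.032],"yaw": 0},
    {"claw": 0.0,"delta_pos": [0,0,-0.012],"yaw": 0},
    {"claw": 0,"delta_pos": [0,0,0],"yaw": 0},
  ],
)

```text
time_s: 7.52
position: [0.3177, 0.276, 0.0262]
tool_rot: [-3.136, -0.024, 0.028]
contact_force: [0.4, -0.1, -0.1]
grip_width: 0.5
grip_force: 0.0
```

Request:
jog_arm(
  motion=[
    {"claw": 0,"delta_pos": [0,0,-0.004],"yaw": 0},
    {"claw": -1,"delta_pos": [0,0,0],"yaw": 0},
    {"claw": -1,"delta_pos": [0,0,0],"yaw": 0},
    {"claw": -1,"delta_pos": [0,0,0],"yaw": 0},
    {"claw": -1,"delta_pos": [0,0,0],"yaw": 0},
    {"claw": -1,"delta_pos": [0,0,0],"yaw": 0},
  ],
)

```text
time_s: 8.28
position: [0.3174, 0.276, 0.022]
tool_rot: [-3.135, -0.024, 0.028]
contact_force: [-0.9, 1.2, 6.5]
grip_width: 0.177
grip_force: 30.0
```

```bash
python3 st.py
```

```text
8.275 [0.422 0.194 2.117 0.017 0.845 1.966] [0.3174 0.276  0.022 ]
[[ 1.     0.016 -0.018]
 [ 0.016 -1.     0.006]
 [-0.018 -0.006 -1.   ]] [-0.9  1.2  6.5] 0.17743793374327496 29.962744172662497
```

Request:
jog_arm(
  motion=[
    {"claw": -1,"delta_pos": [0,0,0.02],"yaw": 0},
    {"claw": -1,"delta_pos": [0,0,0.05],"yaw": 0},
    {"claw": -1,"delta_pos": [0.01,-0.012,0.06],"yaw": 0.01},
    {"claw": -1,"delta_pos": [0.01,-0.012,0.06],"yaw": 0.01},
    {"claw": -1,"delta_pos": [0.01,-0.012,0.06],"yaw": 0.01},
    {"claw": -1,"delta_pos": [0.01,-0.012,0.06],"yaw": 0.01},
    {"claw": -1,"delta_pos": [0.01,-0.012,0.06],"yaw": 0.01},
    {"claw": -1,"delta_pos": [0.01,-0.012,0.06],"yaw": 0.01},
    {"claw": -1,"delta_pos": [0.01,-0.012,0.06],"yaw": 0},
    {"claw": -1,"delta_pos": [0.01,-0.012,0.06],"yaw": 0},
  ],
)

```text
time_s: 9.52
position: [0.3967, 0.179, 0.5726]
tool_rot: [-3.135, -0.118, 0.031]
contact_force: [1.4, 0.4, -1.7]
grip_width: 0.179
grip_force: 30.0
```

Request:
jog_arm(
  motion=[
    {"claw": -1,"delta_pos": [0,-0.015,0.06],"yaw": 0},
    {"claw": -1,"delta_pos": [0,-0.015,0.06],"yaw": 0},
    {"claw": -1,"delta_pos": [0,0,0.06],"yaw": 0},
    {"claw": -1,"delta_pos": [0,0,0.06],"yaw": 0},
  ],
)

```text
time_s: 10.02
position: [0.3966, 0.1493, 0.8089]
tool_rot: [-3.134, -0.117, 0.029]
contact_force: [0.5, 0.0, -1.3]
grip_width: 0.18
grip_force: 30.0
```

```bash
python3 st.py
```

```text
10.025 [0.074 0.105 0.51  0.01  2.545 1.578] [0.3966 0.1493 0.8089]
[[ 0.997  0.074 -0.019]
 [ 0.074 -0.997  0.004]
 [-0.018 -0.006 -1.   ]] [ 0.5  0.  -1.3] 0.17985559703605505 29.951214068569243
```

Request:
jog_arm(
  motion=[
    {"claw": -1,"delta_pos": [-0.02,-0.001,0.05],"yaw": 0},
    {"claw": -1,"delta_pos": [-0.04,-0.003,0.05],"yaw": 0},
    {"claw": -1,"delta_pos": [-0.04,-0.003,0.05],"yaw": 0},
    {"claw": -1,"delta_pos": [-0.04,-0.003,0.05],"yaw": 0},
    {"claw": -1,"delta_pos": [-0.04,-0.003,0.05],"yaw": 0},
    {"claw": -1,"delta_pos": [-0.04,-0.003,0.05],"yaw": 0},
  ],
)

```text
time_s: 10.78
position: [0.1987, 0.1466, 0.892]
tool_rot: [-3.119, -0.114, -0.271]
contact_force: [-0.4, 0.5, -2.2]
grip_width: 0.178
grip_force: 30.0
```

```bash
python3 st.py
```

```text
10.775 [ 0.155 -0.201  0.543 -0.024  2.626  1.631] [0.1987 0.1466 0.892 ]
[[ 0.982  0.073  0.172]
 [ 0.072 -0.997  0.015]
 [ 0.173 -0.002 -0.985]] [-0.4  0.5 -2.2] 0.17824159859141517 29.975601551122963
```

Request:
jog_arm(
  motion=[
    {"claw": -1,"delta_pos": [0,-0.01,0.06],"yaw": 0},
    {"claw": -1,"delta_pos": [0,-0.005,0.06],"yaw": 0},
    {"claw": -1,"delta_pos": [0,0,0.06],"yaw": 0},
    {"claw": -1,"delta_pos": [0,0,0.06],"yaw": 0},
    {"claw": -1,"delta_pos": [0,0,0.06],"yaw": 0},
  ],
)

```text
time_s: 11.4
position: [0.2118, 0.136, 0.9467]
tool_rot: [-3.078, -0.118, -0.531]
contact_force: [-0.6, -0.0, -2.1]
grip_width: 0.176
grip_force: 30.0
```

```bash
python3 st.py
```

```text
11.4 [ 0.082 -0.126  0.299  0.003  2.626  1.578] [0.2118 0.136  0.9467]
[[ 0.939  0.077  0.334]
 [ 0.072 -0.997  0.029]
 [ 0.335 -0.003 -0.942]] [-0.6 -0.  -2.1] 0.17566435329547916 29.976459823083133
```

Request:
jog_arm(
  motion=[
    {"claw": -1,"delta_pos": [-0.02,0,0.06],"yaw": 0},
    {"claw": -1,"delta_pos": [-0.02,0,0.06],"yaw": 0},
    {"claw": -1,"delta_pos": [-0.02,0,0.06],"yaw": 0},
    {"claw": -1,"delta_pos": [-0.02,0,0.06],"yaw": 0},
  ],
)

```text
time_s: 11.9
position: [0.1311, 0.1319, 0.9669]
tool_rot: [-3.037, -0.116, -0.692]
contact_force: [0.1, -0.2, -2.3]
grip_width: 0.176
grip_force: 30.0
```

```bash
python3 st.py
```

```text
11.9 [ 0.19  -0.231  0.298 -0.085  2.626  1.601] [0.1311 0.1319 0.9669]
[[ 0.899  0.078  0.432]
 [ 0.067 -0.997  0.041]
 [ 0.434 -0.008 -0.901]] [ 0.1 -0.2 -2.3] 0.17557403092752008 29.975824914872646
```

Request:
jog_arm(
  motion=[
    {"claw": -1,"delta_pos": [0,-0.01,0.06],"yaw": 0},
    {"claw": -1,"delta_pos": [0,0,0.06],"yaw": 0},
    {"claw": -1,"delta_pos": [0,0,0.06],"yaw": 0},
    {"claw": -1,"delta_pos": [0,0,0.06],"yaw": 0},
  ],
)

```text
time_s: 12.4
position: [0.1318, 0.1353, 0.9761]
tool_rot: [-3.019, -0.112, -0.801]
contact_force: [0.2, -0.3, -2.8]
grip_width: 0.174
grip_force: 30.0
```

```bash
python3 st.py
```

```text
12.4 [-0.2   -0.302  0.298  0.271  2.626  1.567] [0.1318 0.1353 0.9761]
[[ 0.866  0.074  0.494]
 [ 0.065 -0.997  0.034]
 [ 0.496  0.003 -0.869]] [ 0.2 -0.3 -2.8] 0.17422429050670735 29.976331433281302
```

Request:
jog_arm(
  motion=[
    {"claw": -1,"delta_pos": [-0.02,0,0.06],"yaw": 0},
    {"claw": -1,"delta_pos": [-0.02,0,0.06],"yaw": 0},
    {"claw": -1,"delta_pos": [-0.02,0,0.06],"yaw": 0},
  ],
)

```text
time_s: 12.78
position: [0.0756, 0.1296, 0.9803]
tool_rot: [-2.994, -0.113, -0.867]
contact_force: [-0.2, 0.2, -1.9]
grip_width: 0.176
grip_force: 30.0
```

```bash
python3 st.py
```

```text
12.775 [ 0.014 -0.347  0.298  0.07   2.626  1.58 ] [0.0756 0.1296 0.9803]
[[ 0.843  0.076  0.533]
 [ 0.063 -0.997  0.042]
 [ 0.535 -0.002 -0.845]] [-0.2  0.2 -1.9] 0.17640882092400145 29.975753473117948
```

Request:
jog_arm(
  motion=[
    {"claw": -1,"delta_pos": [-0.02,0,0.06],"yaw": 0},
    {"claw": -1,"delta_pos": [-0.01,0,0.06],"yaw": 0},
    {"claw": -1,"delta_pos": [0.05,0,-0.03],"yaw": 0},
  ],
)

```text
time_s: 13.15
position: [0.0967, 0.124, 0.9567]
tool_rot: [-2.967, -0.113, -0.931]
contact_force: [0.3, -1.1, -0.2]
grip_width: 0.178
grip_force: 30.0
```

```bash
python3 st.py
```

```text
13.15 [ 0.129 -0.458  0.54  -0.037  2.451  1.587] [0.0967 0.124  0.9567]
[[ 0.818  0.078  0.57 ]
 [ 0.061 -0.997  0.05 ]
 [ 0.572 -0.006 -0.82 ]] [ 0.3 -1.1 -0.2] 0.17771445515526194 29.975458395201713
```

Request:
jog_arm(
  motion=[
    {"claw": -1,"delta_pos": [0.055,0,-0.03],"yaw": 0},
    {"claw": -1,"delta_pos": [0.055,-0.005,-0.04],"yaw": 0},
    {"claw": -1,"delta_pos": [0.055,-0.01,-0.05],"yaw": 0},
    {"claw": -1,"delta_pos": [0.03,-0.035,-0.05],"yaw": -0.008},
    {"claw": -1,"delta_pos": [0.02,-0.035,-0.055],"yaw": 0},
    {"claw": -1,"delta_pos": [0.02,-0.035,-0.055],"yaw": 0},
    {"claw": -1,"delta_pos": [0.02,-0.035,-0.055],"yaw": 0},
    {"claw": -1,"delta_pos": [0.02,-0.035,-0.055],"yaw": 0},
    {"claw": -1,"delta_pos": [0.02,-0.035,-0.055],"yaw": 0},
    {"claw": -1,"delta_pos": [0.02,-0.035,-0.055],"yaw": 0},
  ],
)

```text
time_s: 14.4
position: [0.3322, -0.0483, 0.5872]
tool_rot: [-3.004, -0.105, -0.853]
contact_force: [0.8, 0.5, -0.9]
grip_width: 0.172
grip_force: 30.0
```

```bash
python3 st.py
```

```text
14.4 [-1.056 -0.837  1.753  0.527  1.915  0.705] [ 0.3322 -0.0483  0.5872]
[[ 0.849  0.069  0.524]
 [ 0.06  -0.998  0.035]
 [ 0.525  0.002 -0.851]] [ 0.8  0.5 -0.9] 0.17151501580380243 29.97673099162057
```

Request:
jog_arm(
  motion=[
    {"claw": -1,"delta_pos": [0.015,-0.022,-0.05],"yaw": 0},
    {"claw": -1,"delta_pos": [0.015,-0.022,-0.05],"yaw": 0},
    {"claw": -1,"delta_pos": [0.015,-0.022,-0.055],"yaw": 0},
    {"claw": -1,"delta_pos": [0.015,-0.022,-0.055],"yaw": 0},
    {"claw": -1,"delta_pos": [0.015,-0.022,-0.055],"yaw": 0},
    {"claw": -1,"delta_pos": [0.012,-0.022,-0.055],"yaw": 0},
    {"claw": -1,"delta_pos": [0.005,-0.022,-0.05],"yaw": 0},
    {"claw": -1,"delta_pos": [0,0,0],"yaw": 0},
  ],
)

```text
time_s: 15.4
position: [0.4221, -0.1989, 0.2143]
tool_rot: [-2.997, -0.102, -0.841]
contact_force: [0.9, 1.2, -1.7]
grip_width: 0.177
grip_force: 30.0
```

```bash
python3 st.py
python3 - <<'E'
from h import *
import cv2
wcam(); im=imaging.capture("wrist"); cv2.imwrite("pics/w2raw.png",im); cv2.imwrite("pics/w2.png",cv2.resize(im,(800,500),interpolation=cv2.INTER_CUBIC))
S=np.array([.611,-.191,.1]);R=seatR(.079)
print(proj("wrist",S+np.array([[.04,.075,.019],[.04,-.075,.019],[-.04,-.075,.019],[-.04,.075,.019],[0,.06,.008],[0,-.06,.008]])@R.T).round(1)*1.25)
E
```

```text
15.4 [-1.042 -0.336  2.235  0.569  1.062  0.223] [ 0.4221 -0.1989  0.2143]
[[ 0.852  0.07   0.519]
 [ 0.056 -0.997  0.044]
 [ 0.521 -0.009 -0.854]] [ 0.9  1.2 -1.7] 0.17715663759074257 29.975689135026187
[[309.125  51.25 ]
 [502.625  48.75 ]
 [495.    155.25 ]
 [317.25  157.125]
 [334.    106.875]
 [477.375 105.125]]
```

View pics/w2.png

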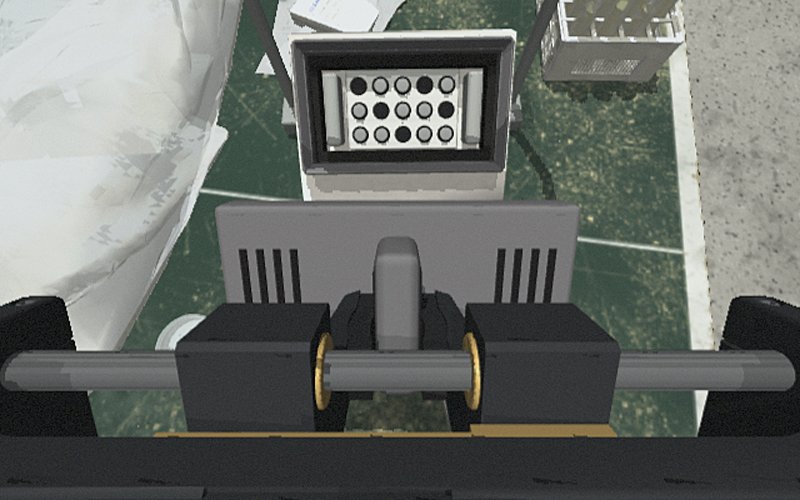

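Run:
```python
import cv2
im=cv2.imread("pics/w2raw.png"); cv2.imwrite("pics/w2c.png",cv2.resize(im[15:150,225:420],None,fx=4,fy=4,interpolation=cv2.INTER_CUBIC))
```

```text
(no output)
```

View pics/w2c.png

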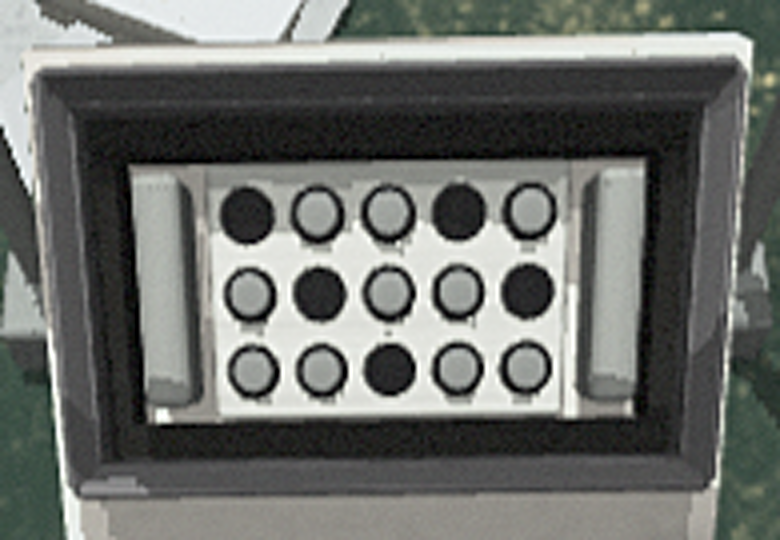

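```bash
cat >> h.py <<'E'
RAW=np.array([(77,112),(703,107),(666,454),(111,460)])/4+np.array([225,15])
LOC=np.array([[.043,.078,.012],[.043,-.078,.012],[-.043,-.078,.012],[-.043,.078,.012]])
E
python3 - <<'E'
from h import *
wcam()
f=lambda p:(proj("wrist",p[:3]+LOC@seatR(p[3]).T)-RAW).ravel()
r=least_squares(f,[.6,-.19,.1,.08]); print("free z",r.x,r.fun.round(1))
g=lambda p:f([p[0],p[1],.1,p[2]])
q=least_squares(g,[.6,-.19,.08]); print("fixed z",q.x,q.fun.round(1))
K=np.array([[0,.06,.008],[0,-.06,.008]])
obs={"top":[(393.25,159.25),(431.75,156)],"scene":[(412.3,230),(451.7,246.7)]}
h=lambda p:np.concatenate([g(p)]+[(proj(n,np.array([p[0],p[1],.1])+K@seatR(p[2]).T)-obs[n]).ravel() for n in obs])
r=least_squares(h,q.x); print("all",r.x,r.fun.round(1))
# cover in tool frame: plate top uphill edge corners, rib top far end
o=monitor.get_obs();M=Ro.from_rotvec(o['tool_rot']).as_matrix();p=o['position']
for rel in (0,.018,.04):
  Rc=M@Ro.from_euler('x',np.pi).as_matrix()@Ro.from_euler('y',rel).as_matrix()
  # cover frame: TCP at (dx,0,.022)
  X=p+(np.array([[.04,.075,.018],[.04,-.075,.018],[.028,0,.048]])-[0,0,.022])@Rc.T
  print(rel,(proj("wrist",X)*1.25).round(1))
E
```

```text
free z [ 0.6138274  -0.18992493  0.09692852  0.07759176] [ 0.9 -0.1 -1.4 -0.   1.6  0.3 -1.  -0.2]
fixed z [ 0.61153054 -0.19004276  0.07766114] [ 0.  -0.7 -0.5 -0.6  2.4  0.7 -1.8  0.3]
all [ 0.61150644 -0.19020354  0.07787794] [ 0.2 -0.6 -0.4 -0.6  2.5  0.8 -1.7  0.3 -0.6  0.7  0.5  1.  -0.7 -1.9
  0.6 -1.5]
0 [[213.5 214.8]
 [584.3 215.3]
 [399.3 265.4]]
0.018 [[214.3 214.7]
 [583.4 215.2]
 [399.3 263.6]]
0.04 [[215.4 214.7]
 [582.3 215.1]
 [399.3 261.5]]
```

Request:
jog_arm(
  motion=[
    {"claw": -1,"delta_pos": [0.0245,0,0.017],"yaw": 0.008},
    {"claw": -1,"delta_pos": [0.0245,0,0.017],"yaw": 0},
    {"claw": -1,"delta_pos": [0.0245,0,0.017],"yaw": 0},
    {"claw": -1,"delta_pos": [0.0214,0.0016,-0.0307],"yaw": 0},
    {"claw": -1,"delta_pos": [0.0214,0.0016,-0.0307],"yaw": 0},
    {"claw": -1,"delta_pos": [0.0214,0.0016,-0.0307],"yaw": 0},
    {"claw": -1,"delta_pos": [0.0214,0.0016,-0.0307],"yaw": 0},
    {"claw": -1,"delta_pos": [0,0,0],"yaw": 0},
  ],
)

```text
time_s: 16.45
position: [0.5836, -0.1933, 0.148]
tool_rot: [-2.998, -0.122, -0.851]
contact_force: [-0.3, 0.4, -1.8]
grip_width: 0.182
grip_force: 30.0
```

```bash
cat >> st.py <<'E'
S=np.array([.6115,-.1902,.1]);R=seatR(.078)
print("seat mm",((o['position']-S)@R*1e3).round(1),"force seat",(o['contact_force']@R).round(1),"toolz,y in seat",(R.T@M[:,2]).round(3),(R.T@M[:,1]).round(3))
E
python3 st.py
python3 - <<'E'
from h import *
import cv2
a=imaging.capture("wrist"); s=imaging.capture("scene")
b=cv2.resize(s[150:290,360:520],(640,560),interpolation=cv2.INTER_CUBIC)
cv2.imwrite("pics/w3.png",b)
E
```

```text
16.45 [-0.711  0.124  1.981  0.601  0.723  0.384] [ 0.5836 -0.1933  0.148 ]
[[ 0.848  0.081  0.524]
 [ 0.069 -0.997  0.043]
 [ 0.525 -0.    -0.851]] [-0.3  0.4 -1.8] 0.1817802571152028 29.976071880664676
seat mm [ 4.6 -0.9 55.4] force seat [-1.2  0.4 -1.3] toolz,y in seat [-0.058  0.002 -0.998] [ 0.003 -1.    -0.002]
```

View pics/w3.png

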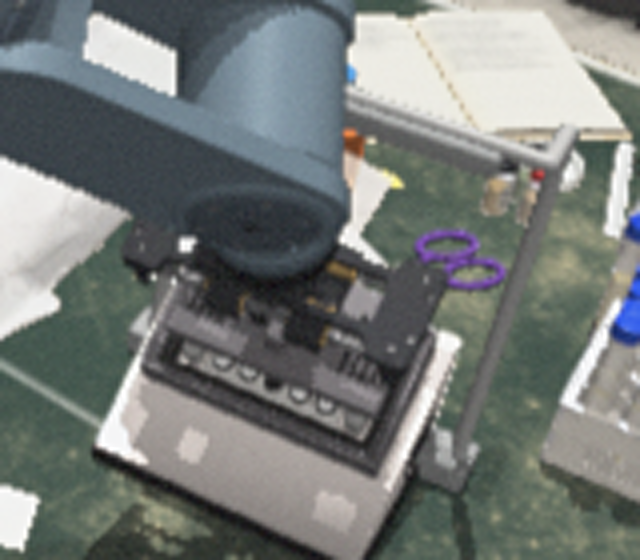

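Request:
jog_arm(
  motion=[
    {"claw": -1,"delta_pos": [0.002,0.0008,-0.008],"yaw": 0},
    {"claw": -1,"delta_pos": [0.006,0.0007,-0.01],"yaw": 0},
    {"claw": -1,"delta_pos": [0,0,0],"yaw": 0},
  ],
)

```text
time_s: 16.92
position: [0.5907, -0.1931, 0.1292]
tool_rot: [-3.0, -0.119, -0.851]
contact_force: [-1.4, -0.6, -2.5]
grip_width: 0.179
grip_force: 30.0
```

```bash
python3 st.py
```

```text
16.925 [-0.699  0.17   1.975  0.624  0.682  0.363] [ 0.5907 -0.1931  0.1292]
[[ 0.848  0.079  0.523]
 [ 0.068 -0.997  0.041]
 [ 0.525  0.001 -0.851]] [-1.4 -0.6 -2.5] 0.17906712604223327 29.998420947231352
seat mm [-0.4 -1.3 36. ] force seat [-2.6 -0.5 -1.2] toolz,y in seat [-0.058 -0.    -0.998] [ 0.001 -1.    -0.   ]
```

Request:
jog_arm(
  motion=[
    {"claw": -1,"delta_pos": [0.002,0.001,-0.0015],"yaw": 0},
    {"claw": -1,"delta_pos": [0.0015,0.0005,-0.0015],"yaw": 0},
    {"claw": -1,"delta_pos": [0,0,0],"yaw": 0},
  ],
)

```text
time_s: 17.3
position: [0.5925, -0.1929, 0.1262]
tool_rot: [-3.003, -0.12, -0.848]
contact_force: [-22.9, -4.4, 7.4]
grip_width: 0.181
grip_force: 30.0
```

```bash
python3 st.py
```

```text
17.3 [-0.695  0.178  1.971  0.621  0.675  0.366] [ 0.5925 -0.1929  0.1262]
[[ 0.85   0.079  0.521]
 [ 0.069 -0.997  0.039]
 [ 0.523  0.003 -0.852]] [-22.9  -4.4   7.4] 0.18073943583384733 29.999112621881068
seat mm [-0.7 -1.2 32.5] force seat [-14.7  -2.6  19.4] toolz,y in seat [-0.061 -0.002 -0.998] [ 0.002 -1.     0.001]
```

Request:
jog_arm(
  motion=[
    {"claw": -1,"delta_pos": [-0.003,0,0],"yaw": 0},
    {"claw": -1,"delta_pos": [0,0,0],"yaw": 0},
  ],
)

```text
time_s: 17.55
position: [0.5917, -0.1918, 0.1272]
tool_rot: [-3.0, -0.119, -0.853]
contact_force: [-0.5, 0.1, -3.1]
grip_width: 0.178
grip_force: 30.0
```

```bash
python3 st.py
```

```text
17.55 [-0.696  0.174  1.976  0.628  0.675  0.36 ] [ 0.5917 -0.1918  0.1272]
[[ 0.848  0.079  0.525]
 [ 0.068 -0.997  0.04 ]
 [ 0.526  0.001 -0.85 ]] [-0.5  0.1 -3.1] 0.17828920995318168 29.9989225063473
seat mm [-0.7 -0.1 33.7] force seat [-2.1  0.1 -2.2] toolz,y in seat [-0.057 -0.001 -0.998] [ 0.001 -1.     0.001]
```

Request:
jog_arm(
  motion=[
    {"claw": -1,"delta_pos": [0.0002,0,-0.0012],"yaw": 0},
    {"claw": -1,"delta_pos": [0.0005,0,-0.0012],"yaw": 0},
    {"claw": -1,"delta_pos": [0,0,0],"yaw": 0},
  ],
)

```text
time_s: 17.92
position: [0.5923, -0.1917, 0.1256]
tool_rot: [-3.0, -0.122, -0.853]
contact_force: [-16.0, 1.2, 13.5]
grip_width: 0.181
grip_force: 30.0
```

```bash
python3 st.py
```

```text
17.925 [-0.695  0.178  1.975  0.63   0.673  0.356] [ 0.5923 -0.1917  0.1256]
[[ 0.848  0.08   0.525]
 [ 0.069 -0.997  0.041]
 [ 0.526  0.002 -0.85 ]] [-16.    1.2  13.5] 0.18069198921126842 30.001821778714657
seat mm [-1.1 -0.  32. ] force seat [-5.2  2.5 20.2] toolz,y in seat [-0.057 -0.    -0.998] [ 0.003 -1.     0.   ]
```

Request:
jog_arm(
  motion=[
    {"claw": -1,"delta_pos": [-0.0006,0,0.0006],"yaw": 0},
    {"claw": -0.4,"delta_pos": [0,0,0],"yaw": 0},
    {"claw": -0.3,"delta_pos": [0,0,0],"yaw": 0},
    {"claw": -0.3,"delta_pos": [0,0,0],"yaw": 0},
  ],
)

```text
time_s: 18.42
position: [0.5919, -0.1916, 0.125]
tool_rot: [-3.0, -0.12, -0.852]
contact_force: [-1.2, 0.8, 0.0]
grip_width: 0.351
grip_force: 0.0
```

```bash
python3 st.py
```

```text
18.425 [-0.695  0.178  1.976  0.631  0.672  0.357] [ 0.5919 -0.1916  0.125 ]
[[ 0.848  0.079  0.524]
 [ 0.068 -0.997  0.041]
 [ 0.526  0.001 -0.851]] [-1.2  0.8  0. ] 0.3509334327248979 0.0
seat mm [-1.7  0.2 31.8] force seat [-0.9  0.9  0.7] toolz,y in seat [-0.057 -0.    -0.998] [ 0.002 -1.     0.   ]
```

Request:
jog_arm(
  motion=[
    {"claw": -0.3,"delta_pos": [-0.011,-0.001,0.017],"yaw": 0},
    {"claw": -0.3,"delta_pos": [-0.025,-0.002,0.04],"yaw": 0},
    {"claw": -1,"delta_pos": [-0.025,-0.002,0.04],"yaw": 0},
    {"claw": -1,"delta_pos": [-0.036,-0.003,0],"yaw": 0},
    {"claw": -1,"delta_pos": [-0.036,-0.003,-0.01],"yaw": 0},
    {"claw": -1,"delta_pos": [-0.03,-0.003,-0.025],"yaw": 0},
    {"claw": -1,"delta_pos": [0,0,0],"yaw": 0},
  ],
)

```text
time_s: 19.3
position: [0.4272, -0.2051, 0.1854]
tool_rot: [-2.999, -0.114, -0.849]
contact_force: [0.8, -0.5, -0.4]
grip_width: 0.006
grip_force: 0.0
```

```bash
python3 st.py
python3 - <<'E'
from h import *
import cv2
wcam(); a=imaging.capture("wrist"); cv2.imwrite("pics/w4raw.png",a)
S=np.array([.6115,-.1902,.1]);R=seatR(.078)
L=np.array([[.04,.075,.018],[.04,-.075,.018],[-.04,-.075,.018],[-.04,.075,.018]])
for z in (0,.008): print((proj("wrist",S+(L+[0,0,z])@R.T)).round(1).tolist())
p=proj("wrist",S)[0].astype(int); x0,y0=max(p[0]-100,0),max(p[1]-70,0); print(x0,y0)
cv2.imwrite("pics/w4.png",cv2.resize(a[y0:y0+150,x0:x0+200],None,fx=4,fy=4,interpolation=cv2.INTER_CUBIC))
E
```

```text
19.3 [-1.041 -0.265  2.25   0.602  0.985  0.157] [ 0.4272 -0.2051  0.1854]
[[ 0.849  0.077  0.523]
 [ 0.064 -0.997  0.042]
 [ 0.524 -0.002 -0.851]] [ 0.8 -0.5 -0.4] 0.005771276083835912 0.0
seat mm [-102.5   -0.5  176.1] force seat [ 0.4 -0.6 -0.7] toolz,y in seat [-0.059  0.001 -0.998] [-0.002 -1.    -0.001]
[[232.6, 18.9], [403.3, 18.7], [395.8, 113.5], [240.1, 113.7]]
[[230.0, 16.4], [405.8, 16.3], [397.9, 113.9], [238.0, 114.0]]
217 0
```

View pics/w4.png

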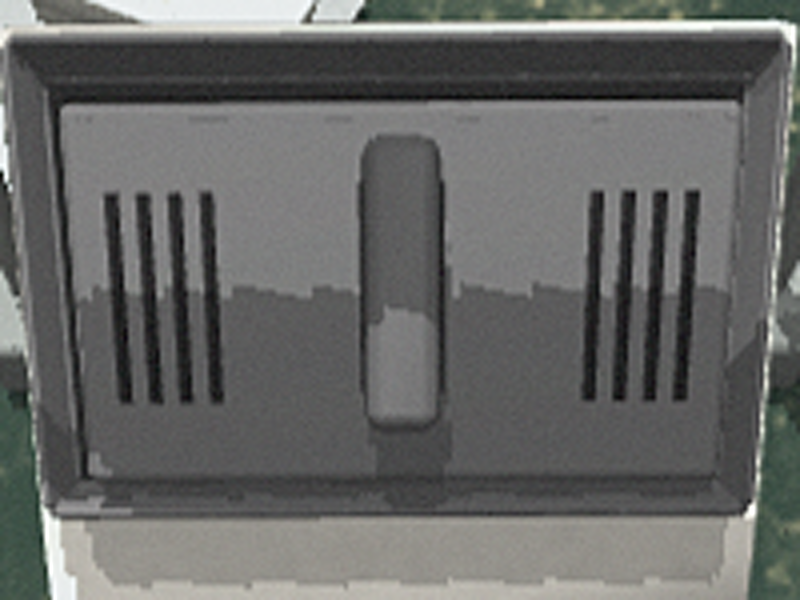

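Request:
jog_arm(
  motion=[
    {"claw": -1,"delta_pos": [0.0387,0.03,0.0287],"yaw": 0},
    {"claw": -1,"delta_pos": [0.0387,0.03,0.0287],"yaw": 0},
    {"claw": -1,"delta_pos": [0.0187,0.0015,-0.0268],"yaw": 0},
    {"claw": -1,"delta_pos": [0.0187,0.0015,-0.0268],"yaw": 0},
    {"claw": -1,"delta_pos": [0.0187,0.0015,-0.0268],"yaw": 0},
    {"claw": -1,"delta_pos": [0.0187,0.0015,-0.0268],"yaw": 0},
    {"claw": -1,"delta_pos": [0,0,0],"yaw": 0},
  ],
)

```text
time_s: 20.23
position: [0.5817, -0.138, 0.1355]
tool_rot: [-2.998, -0.121, -0.848]
contact_force: [0.4, -0.5, 0.5]
grip_width: 0.002
grip_force: 0.0
```

```bash
python3 st.py
```

```text
20.225 [-0.615  0.096  2.042  0.59   0.65   0.463] [ 0.5817 -0.138   0.1355]
[[ 0.849  0.081  0.522]
 [ 0.068 -0.997  0.044]
 [ 0.524 -0.002 -0.852]] [ 0.4 -0.5  0.5] 0.0020785945879032513 0.0
seat mm [-0.6 54.4 43.8] force seat [ 0.6 -0.5  0.2] toolz,y in seat [-0.06   0.003 -0.998] [ 0.002 -1.    -0.003]
```

Request:
jog_arm(
  motion=[
    {"claw": -1,"delta_pos": [0.009,0.0007,-0.013],"yaw": 0},
    {"claw": -1,"delta_pos": [0.0017,0.0001,-0.0025],"yaw": 0},
    {"claw": -1,"delta_pos": [0.0017,0.0001,-0.0025],"yaw": 0},
    {"claw": -1,"delta_pos": [0.0012,0.0001,-0.0016],"yaw": 0},
    {"claw": -1,"delta_pos": [0,0,0],"yaw": 0},
  ],
)

```text
time_s: 20.85
position: [0.5948, -0.1381, 0.1191]
tool_rot: [-2.999, -0.121, -0.854]
contact_force: [-1.9, 2.8, 3.9]
grip_width: 0.006
grip_force: 2.2
```

```bash
python3 st.py
```

```text
20.85 [-0.598  0.153  2.022  0.616  0.608  0.444] [ 0.5948 -0.1381  0.1191]
[[ 0.847  0.08   0.525]
 [ 0.069 -0.997  0.042]
 [ 0.527  0.001 -0.85 ]] [-1.9  2.8  3.9] 0.006443855681519991 2.2319380434106018
seat mm [ 0.7 53.2 22.8] force seat [0.8 3.  4.2] toolz,y in seat [-0.056  0.    -0.998] [ 0.002 -1.    -0.001]
```

Request:
jog_arm(
  motion=[
    {"claw": -1,"delta_pos": [0.0011,0.0001,-0.0016],"yaw": 0},
    {"claw": -1,"delta_pos": [0.0011,0.0001,-0.0016],"yaw": 0},
    {"claw": -1,"delta_pos": [0,0,0],"yaw": 0},
  ],
)

```text
time_s: 21.22
position: [0.5967, -0.1386, 0.1166]
tool_rot: [-3.0, -0.122, -0.855]
contact_force: [-16.9, 2.2, 17.9]
grip_width: 0.005
grip_force: 12.3
```

```bash
python3 st.py
```

```text
21.225 [-0.596  0.161  2.019  0.619  0.602  0.441] [ 0.5967 -0.1386  0.1166]
[[ 0.847  0.08   0.525]
 [ 0.069 -0.997  0.041]
 [ 0.527  0.002 -0.85 ]] [-16.9   2.2  17.9] 0.005215889050068246 12.276821226842003
seat mm [ 0.7 52.6 19.8] force seat [-3.4  3.5 24.3] toolz,y in seat [-0.056 -0.    -0.998] [ 0.003 -1.     0.   ]
```

Request:
jog_arm(
  motion=[
    {"claw": -1,"delta_pos": [0.0004,0,-0.0006],"yaw": 0},
    {"claw": -1,"delta_pos": [0,0,0],"yaw": 0},
  ],
)

```text
time_s: 21.48
position: [0.5968, -0.1387, 0.1164]
tool_rot: [-3.0, -0.122, -0.855]
contact_force: [-25.9, 3.0, 25.7]
grip_width: 0.007
grip_force: 17.9
```

```bash
python3 st.py
```

```text
21.475 [-0.596  0.162  2.019  0.619  0.601  0.44 ] [ 0.5968 -0.1387  0.1164]
[[ 0.847  0.081  0.525]
 [ 0.07  -0.997  0.041]
 [ 0.527  0.002 -0.85 ]] [-25.9   3.   25.7] 0.007413928600874762 17.876342444942566
seat mm [ 0.7 52.5 19.5] force seat [-6.2  5.  35.7] toolz,y in seat [-0.056 -0.    -0.998] [ 0.004 -1.     0.   ]
```

Request:
jog_arm(
  motion=[
    {"claw": -1,"delta_pos": [-0.005,0,0.007],"yaw": 0},
    {"claw": -1,"delta_pos": [-0.022,-0.002,0.032],"yaw": 0},
    {"claw": -1,"delta_pos": [0.004,-0.053,0],"yaw": 0},
    {"claw": -1,"delta_pos": [0.004,-0.053,0],"yaw": 0},
    {"claw": -1,"delta_pos": [0,0,0],"yaw": 0},
    {"claw": -1,"delta_pos": [0.01,0.001,-0.0145],"yaw": 0},
    {"claw": -1,"delta_pos": [0.01,0.001,-0.0145],"yaw": 0},
    {"claw": -1,"delta_pos": [0,0,0],"yaw": 0},
  ],
)

```text
time_s: 22.48
position: [0.5976, -0.2428, 0.1227]
tool_rot: [-2.999, -0.12, -0.849]
contact_force: [0.3, 0.8, -0.3]
grip_width: 0.003
grip_force: 0.0
```

```bash
python3 st.py
```

```text
22.475 [-0.768  0.242  1.902  0.641  0.719  0.291] [ 0.5976 -0.2428  0.1227]
[[ 0.849  0.08   0.522]
 [ 0.068 -0.997  0.043]
 [ 0.524 -0.001 -0.852]] [ 0.3  0.8 -0.3] 0.0032652479412123825 0.0
seat mm [ -1.7 -51.3  28.9] force seat [ 0.1  0.7 -0.4] toolz,y in seat [-0.059  0.002 -0.998] [ 0.002 -1.    -0.002]
```

Request:
jog_arm(
  motion=[
    {"claw": -1,"delta_pos": [0.0017,0.0001,-0.0025],"yaw": 0},
    {"claw": -1,"delta_pos": [0.0017,0.0001,-0.0025],"yaw": 0},
    {"claw": -1,"delta_pos": [0.0011,0.0001,-0.0016],"yaw": 0},
    {"claw": -1,"delta_pos": [0.0008,0.0001,-0.0012],"yaw": 0},
    {"claw": -1,"delta_pos": [0,0,0],"yaw": 0},
  ],
)

```text
time_s: 23.1
position: [0.6034, -0.2441, 0.116]
tool_rot: [-3.0, -0.12, -0.852]
contact_force: [-0.2, 0.5, 0.0]
grip_width: 0.008
grip_force: 0.0
```

```bash
python3 st.py
```

```text
23.1 [-0.761  0.264  1.893  0.649  0.703  0.286] [ 0.6034 -0.2441  0.116 ]
[[ 0.848  0.079  0.524]
 [ 0.068 -0.997  0.041]
 [ 0.526  0.001 -0.851]] [-0.2  0.5  0. ] 0.007702445205583081 0.02360053213806168
seat mm [ -0.9 -53.1  20.1] force seat [-0.1  0.5  0.2] toolz,y in seat [-0.057 -0.    -0.998] [ 0.002 -1.     0.   ]
```

Request:
jog_arm(
  motion=[
    {"claw": -1,"delta_pos": [0.0008,0.0001,-0.0012],"yaw": 0},
    {"claw": -1,"delta_pos": [0,0,0],"yaw": 0},
  ],
)

```text
time_s: 23.35
position: [0.6038, -0.2441, 0.1156]
tool_rot: [-3.0, -0.121, -0.852]
contact_force: [-12.0, 1.1, 10.8]
grip_width: 0.004
grip_force: 8.1
```

```bash
python3 st.py
```

```text
23.35 [-0.761  0.265  1.892  0.649  0.703  0.285] [ 0.6038 -0.2441  0.1156]
[[ 0.848  0.08   0.524]
 [ 0.069 -0.997  0.041]
 [ 0.525  0.001 -0.851]] [-12.    1.1  10.8] 0.004450605745053434 8.054802167314818
seat mm [ -0.8 -53.1  19.6] force seat [-3.5  2.  15.7] toolz,y in seat [-0.058 -0.    -0.998] [ 0.003 -1.    -0.   ]
```

Request:
jog_arm(
  motion=[
    {"claw": -1,"delta_pos": [0.0005,0,-0.0008],"yaw": 0},
    {"claw": -1,"delta_pos": [0,0,0],"yaw": 0},
  ],
)

```text
time_s: 23.6
position: [0.6039, -0.2441, 0.1155]
tool_rot: [-3.0, -0.122, -0.852]
contact_force: [-23.4, 3.5, 21.2]
grip_width: 0.005
grip_force: 15.1
```

```bash
python3 st.py
```

```text
23.6 [-0.761  0.265  1.891  0.65   0.703  0.284] [ 0.6039 -0.2441  0.1155]
[[ 0.848  0.081  0.524]
 [ 0.07  -0.997  0.041]
 [ 0.525  0.001 -0.851]] [-23.4   3.5  21.2] 0.0047364790697622715 15.1432931590071
seat mm [ -0.8 -53.1  19.5] force seat [-6.8  5.3 30.6] toolz,y in seat [-0.058  0.    -0.998] [ 0.003 -1.    -0.   ]
```

Request:
jog_arm(
  motion=[
    {"claw": -1,"delta_pos": [-0.0225,-0.0018,0.032],"yaw": 0},
    {"claw": -1,"delta_pos": [-0.0225,-0.0018,0.032],"yaw": 0},
    {"claw": -1,"delta_pos": [-0.0225,-0.0018,0.032],"yaw": 0},
    {"claw": -1,"delta_pos": [-0.0225,-0.0018,0.032],"yaw": 0},
    {"claw": -1,"delta_pos": [-0.0437,0.023,-0.029],"yaw": 0},
    {"claw": -1,"delta_pos": [-0.0437,0.023,-0.029],"yaw": 0},
    {"claw": -1,"delta_pos": [0,0,0],"yaw": 0},
  ],
)

```text
time_s: 24.48
position: [0.4239, -0.201, 0.1797]
tool_rot: [-2.996, -0.116, -0.844]
contact_force: [0.2, -0.7, 0.5]
grip_width: 0.003
grip_force: 0.0
```

```bash
python3 st.py
python3 - <<'E'
from h import *
import cv2
wcam(); a=imaging.capture("wrist"); cv2.imwrite("pics/w5raw.png",a)
S=np.array([.6115,-.1902,.1]);R=seatR(.078)
L=np.array([[.04,.075,.018],[.04,-.075,.018],[-.04,-.075,.018],[-.04,.075,.018]])
for z in (0,.008): print((proj("wrist",S+(L+[-.003,0,z])@R.T)).round(1).tolist())
cv2.imwrite("pics/w5.png",cv2.resize(a[0:150,217:417],None,fx=4,fy=4,interpolation=cv2.INTER_CUBIC))
E
```

```text
24.475 [-1.043 -0.266  2.264  0.605  0.982  0.148] [ 0.4239 -0.201   0.1797]
[[ 0.85   0.079  0.52 ]
 [ 0.064 -0.997  0.046]
 [ 0.522 -0.006 -0.853]] [ 0.2 -0.7  0.5] 0.0028946741596986548 0.0
seat mm [-108.2    3.9  173.1] force seat [ 0.4 -0.7  0.4] toolz,y in seat [-0.061  0.005 -0.998] [-0.003 -1.    -0.005]
[[237.0, 14.0], [410.5, 13.5], [402.3, 110.2], [244.4, 110.5]]
[[234.5, 11.4], [413.3, 10.8], [404.6, 110.5], [242.3, 110.7]]
```

View pics/w5.png

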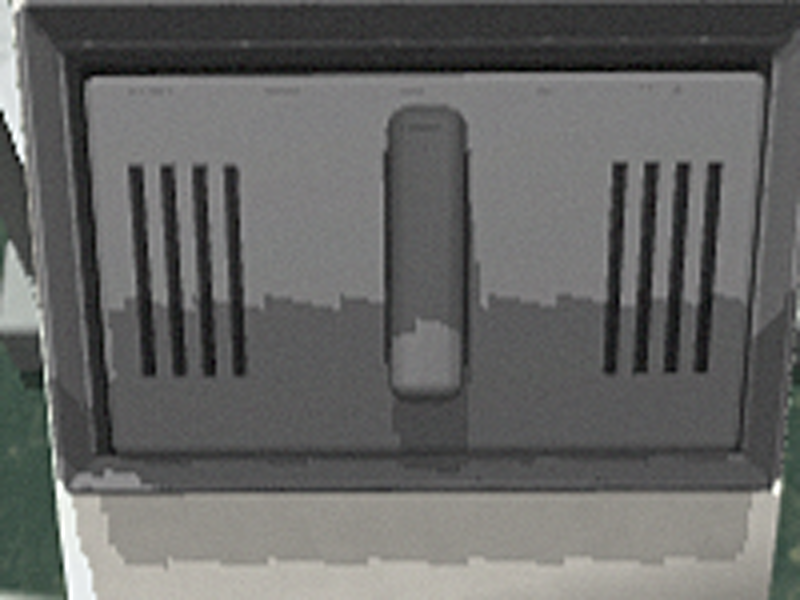

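```bash
python3 -c "
from plant import order
print(order.hand_in())"
```

```text
the job is handed in; nothing more can be done
None
```

The job is handed in at about 24.5 s. The cover is set in the chamber frame and was released standing about 5 to 8 mm proud. I then pressed both ends until they stopped hard at the same level, so the catches look fully in. I judged that from force and camera readings, because the catch travel isn't reported.

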